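# Bolt down the leak-test chamber

### The job

A bottle sample lies in the leak-test chamber, whose lid stands open. Close the lid and lock it: with its bolt drawn back clear of the keeper, press the lid down against its sprung buffers until the bolt finds the keeper's slot, slide the bolt fully home without ramming it against the keeper, and turn its T-handle down into the locking notch. Leave the standing bottle beside the chamber where it stands.

Things in the scene. Friction and masses are not known exactly. Their poses are not given: they have to be found in the camera images.
- chamber: grey metal box, fixed, 140 (x) x 200 (y) x 84 mm high, walls 12 mm, open on top; origin under its centre on the bench; x towards the lid's hinge side, -x is the front with the bolt, y along the bolt towards the keeper, z up. Two sprung buffers in the front corners of the rim push the lid up (pressing it right down takes about 20 N at the handle)
- keeper: slotted steel bracket on the chamber's +y wall that carries the keeper block; origin on the bench below the block's middle, at chamber (-48, 115, 0) mm. The block: faces at chamber y 108 and 122, a through slot along y 20 mm wide and 17 high, 17 mm of steel below and 11 above it. The slot's height is set by hand: its centre is 107 to 119.5 mm above the bench, not measured, to be felt with the bolt
- lid (a joint): hinge of the aluminium lid (144 x 198 x 8 mm), rad: 0 flat down on the seal, grows as its front edge rises. Hinge line parallel to chamber y through chamber (78, 0, 90) mm. A stiff hinge: it stays where it is left, but the buffers lift it back to about 0.13 when it is let go lower. Bolted, it rests between 0.01 and 0.13, as the keeper has it
- bolt (a joint): travel of the bolt on the lid, m: 0 drawn back, 0.040 fully home (end stop), towards chamber +y; takes about 2 N. Round steel rod, diameter 14, length 194 mm, along y, its axis 126 mm from the hinge line and 16 mm above it (square to the lid), so 106 mm above the bench with lid at 0. Drawn its nose is at chamber y 96; beyond 0.010 it would strike the keeper's top as the lid comes down
- stem (a joint): turn of the bolt's handle about the bolt's axis, rad: 0 square to the lid, grows as it swings down to the front, end stop 1.25. A notched rail in front of the bolt lets the handle down only with the bolt drawn right back or fully home (notches 15 mm wide, stem 10 mm); keep it below 0.5 to slide the bolt
- handle (a point): centre of the black T-handle on the stem: a cylinder lying along chamber y, diameter 24, length 34 mm, flat ends, 44 mm from the bolt's axis; at chamber y -45 mm with the bolt drawn, -5 mm home. Pinched by its two ends, across y, it can be pressed, slid and pivoted between the finger pads
- bolt_nose (a point): centre of the bolt's square-cut nose end face; it enters the slot from up to about 1.5 mm above or below its centre
- makeup_bottle: white bottle with blue label and cap, 58 mm across, 130 mm high, standing loose to the right (-y) of the chamber, the next sample; origin under its centre
Mind the look-alikes: they are no part of the job. Of the things like the makeup_bottle, leave any that is yellow; of the rest the larger one is meant.

How it is judged (in metres and radians):
On the way, in this order (a step that is already met when the one before it is completed fails the run):
1. the lid is brought down onto its buffers (value of joint lid below 0.14 rad), for 0.1 s.
2. with the lid down, the bolt is home in the keeper (value of joint bolt above 0.036 m and value of joint lid below 0.15 rad), for 0.1 s.
At the end, for the whole second after the job is handed in: the lid is held down by the bolt (lid joint below 0.15 rad), the bolt is fully home in the keeper (joint above 0.036 of 0.040 m), its handle is turned down in the notch (stem joint above 1.0 rad), and the standing bottle is at rest (all of step 2 and value of joint stem above 1 rad and linear speed of makeup_bottle below 0.02 m/s); the robot touches nothing.
It fails at once if the standing bottle is shifted more than 30 mm or tipped (distance of makeup_bottle from where it was at the start of the episode above 0.03 m or angle between makeup_bottle's own z axis and vertical above 0.4 rad).
It fails at once if the bolt is rammed against the keeper (contact force between keeper and anything else above 50 N).
It also fails if it takes over 58 s, if anything falls off the work surface, if the arm or the gripper's body presses on something with over 40 N, if the wrist force passes 120 N, or if a joint passes its speed limit or range.

### The arm

A 6-joint arm with a two-finger parallel gripper is mounted at the origin on a cart in front of the work surface, level with it; the furniture and walls round the work are solid. World frame = base frame: x ahead of the robot, y to its left, z up, the work surface at z = 0. Lengths are in m, angles in degrees, forces in N, time in s.
With the tool pointing down it reaches from about 0.375 to 0.9 m from the base axis. Payload 3.1 kg.
Tool frame: the origin (TCP) lies at the very end of the fingers, on their centre line; the grasp point (between the pads) lies 19 mm behind it; z points along the fingers, y is the line along which they close (so a half turn about z gives the same grasp; the last joint's range is limited). The gripper opens to 87 mm and grips with 3 to 60 N. Pads are 19 mm wide; open, the fingers measure 117 mm over their backs; the gripper's body (75 mm by 190 mm) begins 51 mm behind the grasp point.
Start: joints at [62.252, 30.224, 82.088, -0, 67.689, -10.227], TCP at [0.188, 0.596, 0.223] pointing down, gripper open.
Joint ranges: [-176.69, 176.69], [-43.24, 126.21], [12.49, 139.97], [-82, 262], [0, 151.66], [-163.58, 163.58]. Speed limits (degrees/s): [159.86, 159.86, 180, 180, 180, 180].

### API

Orientations are given as a 3x3 rotation matrix whose columns are the frame's x, y, z axes.
In Python, from rig import readout, viewer, ticket gives the robot as it stands.
- The arm moves only by the tool send_rows, never from a script. Its argument "moves" is a list of rows, each a list of 6 numbers: the shift along the tool's x, y, z in units of 250 mm (1.0 is 250 mm), then the turn, a rotation vector about the tool's x, y, z in units of 90 degrees (1.0 is 90 degrees). A call has 1 to 12 rows; each row is the pose to reach, as a shift and turn from the pose commanded when the call began, along the tool's axes at that moment; what a row does not reach only later rows make up. A row lasts 1/10 s, in which the tool goes at most 50 mm and 8.59 degrees, less where a joint would pass 70% of its speed; a pose out of reach is approached as far as the arm can. A call with a number of a shift or a turn outside -1 to 1 is refused whole. A call with a gripper value outside its range is refused whole. "grip" is the opening, from 0 (shut) to 1 (fully open), set as the call begins (left out, the last holds). The fingers move at their own pace and stop on an object; the grip force is fixed at half the most. Time passes only in rows, so rows that repeat a pose let the fingers close. It gives the time, the measured TCP pose, the force, the opening and the grip force at its end, in the units of the state.
- readout.read_state(): the state, without advancing time (a new reading comes with each control period).
- viewer.capture(name): name is "side" or "top" or "wrist"; returns (picture, depth): 400x640x3 uint8, red, green, blue; 400x640 float32, m along the optical axis (not along the pixel's ray), 0 where there is no reading.
- viewer.camera_info(name): a dict with "fx", "fy", "cx", "cy" (pixels), "R" (3x3) and "t" (3): a world point X has camera coordinates R X + t; the wrist camera has in their place "tool_from_camera" (4x4, takes a point from camera to tool coordinates, whose origin is the TCP and whose axes are the flange's). Camera axes: x right, y down, z forward; pixel columns grow to the right and rows downward; lengths in m; the calibration is good to about 2 mm. A picture is of the moment at which its call begins: read the wrist's pose just before it. camera_info takes no time and is no camera call.
- ticket.hand_in(): hands the job in; it is judged then, once.
The state is a dict: "time_s": time; "joint_positions": joint angles; "qvel": joint speeds; "tau": joint torques, N m; "position": TCP position; "tcp_rot": TCP orientation; "force": force on the tool from outside, world axes, zero at the start; "moment": the same for the moment, N m; "opening": opening from 0.0 (shut) to 1.0 (fully open); "grasp_force": force on a finger pad.
Only numpy, scipy, OpenCV 4.12 (cv2) and the standard library are available. Lean on these libraries where they do the work, as an engineer would, in place of code of your own. Each camera call takes 0.05 s, during which the arm holds its last target. There are 200 camera calls.

## Working session

There is one attempt and no reset: what is moved stays moved. The work goes in short steps, Python scripts to look and compute and a tool call to move; the robot and the scene stay as the last step left them, time stands still between calls to the robot, and variables do not carry over. Pictures are saved under pics/ and viewed, at most 10 in all, crops included, and the job is handed in when it is done.

Besides the shell and the picture viewer there is one more tool, called after ">>>" as a command line: name --pt "numbers of a row" for each row, then --argument value for the rest. send_rows: Moves the arm, as the interface text tells. Shifts and turns lie within -1 to 1; 1 stands for 250 mm of shift or 90 degrees of turn. Its arguments: {"type":"object","properties":{"moves":{"type":"array"},"grip":{"type":"number"}},"required":["moves"]}

```bash
ls; mkdir -p pics; python3 - <<'E'
from rig import readout, viewer
import cv2,numpy as np
s=readout.read_state(); print({k:np.round(v,3).tolist() for k,v in s.items()})
for n in ("side","top"):
    p,d=viewer.capture(n); cv2.imwrite(f"pics/{n}0.png",p[:,:,::-1]); np.save(f"pics/{n}0.npy",d)
    print(n,viewer.camera_info(n))
print(viewer.camera_info("wrist"))
E
```

```text
pics
{'time_s': 0.0, 'joint_positions': [62.253, 30.279, 82.157, -0.002, 67.688, -10.226], 'qvel': [0.005, -0.018, -0.006, -0.012, -0.0, 0.082], 'tau': [-0.003, -44.005, -17.659, 0.063, 0.058, -0.0], 'position': [0.188, 0.595, 0.222], 'tcp_rot': [[-0.954, 0.301, -0.001], [0.301, 0.954, -0.002], [0.0, -0.002, -1.0]], 'force': [0.25, 0.362, 0.557], 'moment': [0.0, -0.027, 0.001], 'grasp_force': 0.0, 'opening': 0.998}
side {'fx': 513.9839735810152, 'fy': 513.9839735810152, 'cx': 319.71974640462895, 'cy': 194.97734060724576, 'R': array([[ 0.35606225, -0.93420875,  0.02176446],
       [-0.50437975, -0.2117407 , -0.83711824],
       [ 0.7866516 ,  0.28708865, -0.54658884]]), 't': array([-0.2285758 ,  0.35151235,  0.68447099])}
top {'fx': 388.458513423746, 'fy': 388.458513423746, 'cx': 327.01734476266734, 'cy': 199.3301150778994, 'R': array([[ 0.00494583, -0.99995204,  0.00845367],
       [-0.98863078, -0.00615995, -0.15023729],
       [ 0.15028216, -0.00761451, -0.98861382]]), 't': array([-0.04297909,  0.55219631,  0.88972365])}
{'fx': 286.39227947322513, 'fy': 286.39227947322513, 'cx': 317.14737141729313, 'cy': 198.22269275229158, 'tool_from_camera': array([[-1.31178539e-04, -9.70052037e-01, -2.42897156e-01,
         6.65064844e-02],
       [ 9.99999869e-01, -7.06630029e-06, -5.11837377e-04,
        -6.38514216e-04],
       [ 4.94792506e-04, -2.42897191e-01,  9.70051911e-01,
        -1.60314246e-01],
       [ 0.00000000e+00,  0.00000000e+00,  0.00000000e+00,
         1.00000000e+00]])}
```

View pics/side0.png

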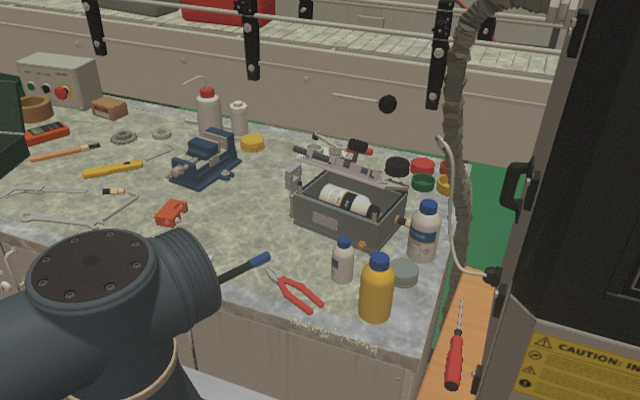

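View pics/top0.png

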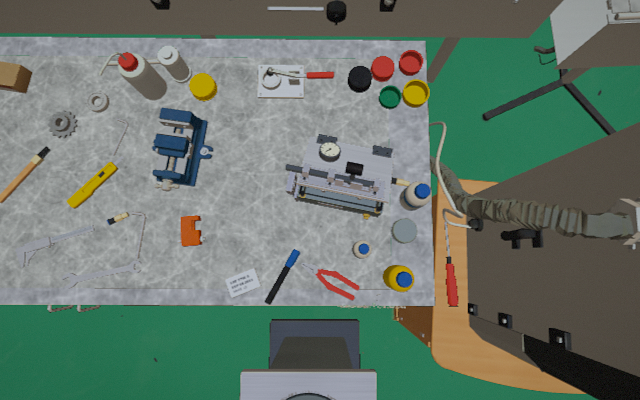

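```bash
cat > h.py <<'E'
import numpy as np,cv2
from rig import viewer,readout
def cloud(n,d):
    c=viewer.camera_info(n);v,u=np.mgrid[:d.shape[0],:d.shape[1]]
    P=np.stack([(u-c['cx'])/c['fx']*d,(v-c['cy'])/c['fy']*d,d],-1)
    W=(P-c['t'])@c['R']; W[d==0]=np.nan; return W
E
python3 - <<'E'
from h import *
s=cv2.imread('pics/side0.png');t=cv2.imread('pics/top0.png')
a=cv2.resize(s[120:270,270:450],None,fx=3.3,fy=3.3,interpolation=cv2.INTER_CUBIC)
b=cv2.resize(t[125:225,280:440],None,fx=5,fy=5,interpolation=cv2.INTER_CUBIC)
cv2.imwrite('pics/cs.png',a);cv2.imwrite('pics/ct.png',b)
W=cloud('top',np.load('pics/top0.npy'));S=cloud('side',np.load('pics/side0.npy'))
for n,A,pts in (('t',W,[(418,190),(355,169),(330,150),(361,249),(400,278),(292,180),(300,205),(380,213),(345,207),(340,150),(340,60),(240,240)]),('s',S,[(428,207),(343,245),(376,262),(292,180),(357,147),(300,217),(290,205),(365,245),(405,205)])):
  for u,v in pts: print(n,u,v,np.round(A[v,u],3))
E
```

```text
t 418 190 [ 0.561 -0.238  0.128]
t 355 169 [ 0.587 -0.093  0.217]
t 330 150 [ 0.646 -0.045  0.143]
t 361 249 [ 0.433 -0.116  0.094]
t 400 278 [ 0.372 -0.194  0.131]
t 292 180 [0.58  0.037 0.134]
t 300 205 [0.544 0.027 0.002]
t 380 213 [ 0.515 -0.161  0.084]
t 345 207 [ 0.531 -0.082  0.064]
t 340 150 [ 0.647 -0.067  0.141]
t 340 60 [ 0.934 -0.073 -0.002]
t 240 240 [ 0.456  0.174 -0.   ]
s 428 207 [ 0.549 -0.252  0.126]
s 343 245 [ 0.424 -0.126  0.088]
s 376 262 [ 0.353 -0.205  0.13 ]
s 292 180 [0.564 0.035 0.109]
s 357 147 [ 0.579 -0.097  0.207]
s 300 217 [0.549 0.011 0.03 ]
s 290 205 [0.549 0.034 0.055]
s 365 245 [ 0.519 -0.144  0.023]
s 405 205 [ 0.647 -0.194  0.053]
```

View pics/cs.png

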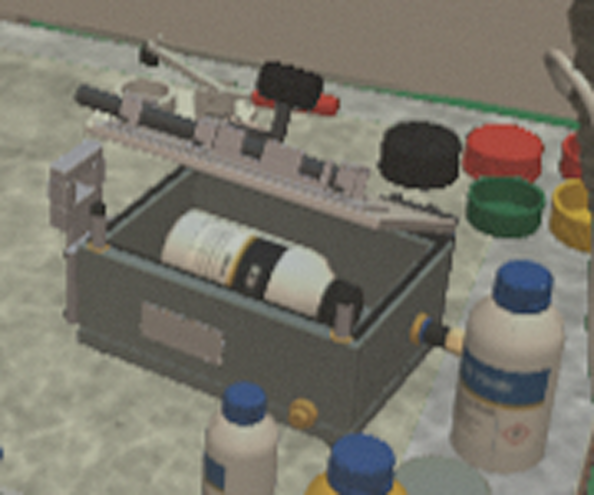

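View pics/ct.png

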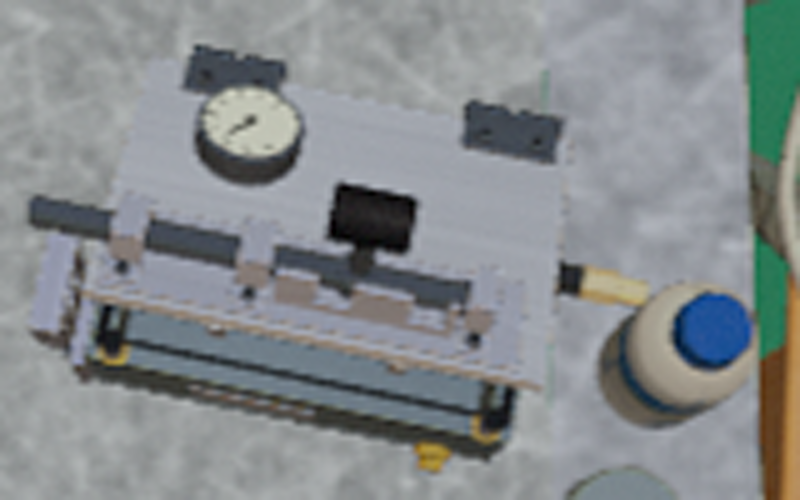

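```bash
cat >> h.py <<'E'
def poly(W,pts):
    m=np.zeros(W.shape[:2],np.uint8);cv2.fillPoly(m,[np.array(pts,np.int32)],1)
    p=W[m>0];return p[~np.isnan(p).any(1)]
def plane(p,it=6):
    for _ in range(it):
        c=p.mean(0);n=np.linalg.svd(p-c,full_matrices=False)[2][2];r=(p-c)@n
        k=abs(r)<max(2*np.median(abs(r)),.002);p=p[k]
    return c,n,len(p),abs(r).mean()
E
python3 - <<'E'
from h import *
W=cloud('top',np.load('pics/top0.npy'));S=cloud('side',np.load('pics/side0.npy'))
f=poly(S,[(298,202),(372,230),(372,246),(298,219)])
g=poly(S,[(380,227),(402,204),(402,213),(380,243)])
f=f[(f[:,2]>.01)];g=g[g[:,2]>.01]
cf=plane(f);cg=plane(g);print('front',cf,'\nright',cg)
def up(u,v):return (280+u/5,125+v/5)
L=poly(W,[up(320,90),up(460,140),up(530,165),up(500,280),up(420,260),up(420,180),up(325,150)])
cl=plane(L);print('lid',cl)
n=cl[1]*np.sign(cl[1][2]);print('lid tilt',np.arccos(n[2]),'yaw of normal',np.degrees(np.arctan2(n[1],n[0])))
K=poly(W,[up(45,240),up(72,245),up(60,330),up(40,320)]);print('keeper',np.nanmedian(K,0),np.percentile(K[:,2],[10,50,90]))
H=poly(W,[up(340,190),up(410,200),up(405,245),up(335,235)]);print('handle',np.round(H.mean(0),4),np.percentile(H[:,2],[5,50,95]))
for p in [(30,215),(40,212),(55,215),(100,225),(200,243),(460,290)]:
  u,v=up(*p);print(p,W[int(round(v)),int(round(u))])
# rows in side cloud of handle
H=poly(S,[(270+258/3.3,120+70/3.3),(270+320/3.3,120+75/3.3),(270+318/3.3,120+105/3.3),(270+262/3.3,120+98/3.3)]);print('handle side',H.mean(0))
E
```

```text
front (array([ 0.53284272, -0.07216   ,  0.04542958]), array([-0.97982422,  0.19878433, -0.02071906]), 978, np.float64(0.0008240951424228139)) 
right (array([ 0.57277609, -0.17864789,  0.05022447]), array([-0.1987766 , -0.98002481, -0.00626413]), 287, np.float64(0.00048115253367428786))
lid (array([ 0.63244742, -0.12715072,  0.11537287]), array([ 0.48587926, -0.10660813,  0.86749988]), 609, np.float64(0.000711479039134367))
lid tilt 0.5206422402839377 yaw of normal -12.375323753891347
keeper [0.57615251 0.03944954 0.1343811 ] [0.13236102 0.1343811  0.13629587]
handle [ 0.5881 -0.0925  0.2143] [0.20937785 0.21478025 0.21743321]
(30, 215) [0.59859375 0.04707844 0.17003363]
(40, 212) [0.60052292 0.0428521  0.17103971]
(55, 215) [0.59837626 0.03653699 0.17126769]
(100, 225) [0.59435084 0.01774586 0.1707782 ]
(200, 243) [ 0.58567101 -0.02404301  0.17279415]
(460, 290) [ 0.56808453 -0.13242694  0.16903271]
handle side [ 0.58677888 -0.09507548  0.2056157 ]
```

>>> send_rows --pt "-0.1 -0.1 -0.2 0 0 0" --pt "-0.25 -0.22 -0.4 0 0 0" --pt "-0.4 -0.36 -0.4 0 0 0" --pt "-0.54 -0.48 -0.4 0 0 0" --pt "-0.67 -0.6 -0.4 0 0 0" --pt "-0.8 -0.72 -0.4 0 0 0" --pt "-0.93 -0.85 -0.4 0 0 0" --pt "-1 -0.9 -0.4 0 0 0" --pt "-1 -0.9 -0.4 0 0 0" --grip 1

```text
time_s: 1.0
position: [0.3604, 0.3036, 0.3224]
tcp_rot: [[-0.952, 0.306, 0.0], [0.306, 0.952, -0.001], [-0.001, -0.001, -1.0]]
force: [0.6, 0.5, 0.3]
opening: 1.002
grasp_force: 0.0
```

>>> send_rows --pt "-0.13 -0.13 0 0 0 0" --pt "-0.26 -0.26 0 0 0 0" --pt "-0.4 -0.4 0 0 0 0" --pt "-0.54 -0.54 0 0 0 0" --pt "-0.67 -0.67 0 0 0 0" --pt "-0.8 -0.8 0 0 0 0" --pt "-0.93 -0.93 0 0 0 0" --pt "-1 -0.98 0 0 0 0" --pt "-1 -0.98 0 0 0 0"

```text
time_s: 1.9
position: [0.5251, -0.0041, 0.322]
tcp_rot: [[-0.953, 0.304, 0.0], [0.304, 0.953, 0.0], [-0.0, 0.0, -1.0]]
force: [-0.1, 0.2, -1.1]
opening: 1.0
grasp_force: 0.0
```

>>> send_rows --pt "-0.1 -0.08 0 0 0 -0.03" --pt "-0.22 -0.17 0 0 0 -0.067" --pt "-0.33 -0.25 0 0 0 -0.067" --pt "-0.33 -0.25 0 0 0 -0.067" --pt "-0.33 -0.25 0 0 0 -0.067"

```text
time_s: 2.4
position: [0.5827, -0.0852, 0.3219]
tcp_rot: [[-0.98, 0.198, -0.002], [0.198, 0.98, 0.002], [0.003, 0.002, -1.0]]
force: [0.1, 0.0, 0.2]
opening: 1.001
grasp_force: 0.0
```

```bash
cat >> h.py <<'E'
ps=np.radians(-11.47);ex=np.array([np.cos(ps),np.sin(ps),0]);ey=np.array([-np.sin(ps),np.cos(ps),0])
def toC(p): p=np.asarray(p);return np.stack([p@ex-.6065,p@ey-.0389,p[...,2]],-1)
def wrist(name):
    s=readout.read_state();p,d=viewer.capture('wrist');cv2.imwrite(f'pics/{name}.png',p[:,:,::-1])
    c=viewer.camera_info('wrist');v,u=np.mgrid[:400,:640]
    P=np.stack([(u-c['cx'])/c['fx']*d,(v-c['cy'])/c['fy']*d,d],-1)
    T=c['tool_from_camera'];R=np.array(s['tcp_rot'])
    W=(P@T[:3,:3].T+T[:3,3])@R.T+np.array(s['position']);W[d==0]=np.nan
    C=toC(W);np.save(f'pics/{name}.npy',C);return s,p,C
def st():
    s=readout.read_state();print('t',s['time_s'],'tcpC',np.round(toC(s['position']),4),'F chamber',np.round([s['force']@ex,s['force']@ey,s['force'][2]],1),'open',round(s['opening'],3),'gf',round(s['grasp_force'],1));return s
E
python3 - <<'E'
from h import *
s,p,C=wrist('w1');st();print(np.round(s['tcp_rot'],3).tolist(),np.round(s['joint_positions'],1))
E
```

```text
t 2.45 tcpC [-0.019  -0.0062  0.322 ] F chamber [-0.1 -0.4  0.2] open 1.001 gf 0.0
[[-0.98, 0.198, -0.002], [0.198, 0.98, 0.002], [0.003, 0.002, -1.0]] [-19.2  21.9  80.    0.1  78.3 -97.8]
```

View pics/w1.png

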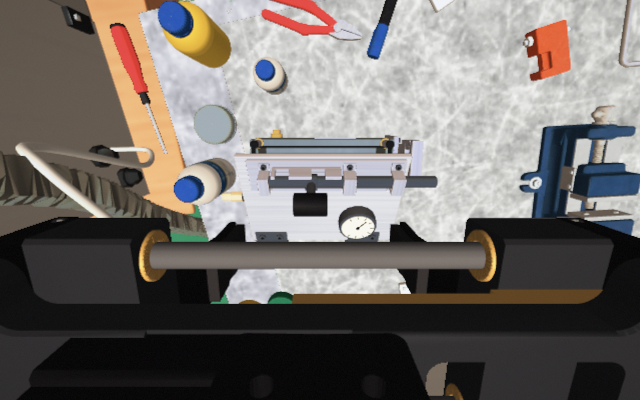

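```bash
python3 - <<'E'
from h import *
C=np.load('pics/w1.npy');p=cv2.imread('pics/w1.png')
cv2.imwrite('pics/w1c.png',cv2.resize(p[125:250,230:450],None,fx=3.6,fy=3.6,interpolation=cv2.INTER_CUBIC))
dark=(p.max(2)<60); 
H=C[190:220,285:335];m=dark[190:220,285:335]&(H[...,2]>.19);h=H[m]
print('handle n',len(h),'ranges',np.round(np.percentile(h,[1,50,99],axis=0),4))
# cylinder fit in x,z with r=12
from scipy.optimize import least_squares
r=least_squares(lambda q:np.hypot(h[:,0]-q[0],h[:,2]-q[1])-.012,[0,.2],loss='soft_l1',f_scale=.001);print('centre xz',r.x,'y mid',(h[:,1].min()+h[:,1].max())/2)
B=C[172:192,300:445].reshape(-1,3);B=B[(B[:,2]>.155)&(B[:,2]<.178)]
b=C[176:190,412:440].reshape(-1,3);b=b[(b[:,2]>.15)];print('bolt nose part',np.percentile(b,[1,50,99],axis=0).round(4))
r=least_squares(lambda q:np.hypot(b[:,0]-q[0],b[:,2]-q[1])-.007,[-.025,.16],loss='soft_l1',f_scale=.001);print('bolt centre xz',r.x)
for u,v in [(410,150),(413,160),(413,168),(413,150),(416,158),(418,165)]: print(u,v,C[v,u].round(4))
L=np.concatenate([C[215:232,250:285].reshape(-1,3),C[195:228,250:288].reshape(-1,3)]);c=plane(L);print(c, 'theta',np.arctan2(abs(c[1][0]),abs(c[1][2])))
bb=C[170:205,175:235].reshape(-1,3);bb=bb[(bb[:,2]>.06)&(bb[:,2]<.14)];print('bottle',np.percentile(bb,[2,50,98],axis=0).round(3))
g=C[205:240,338:376].reshape(-1,3);print('gauge z max',np.nanpercentile(g,[2,98],axis=0).round(3))
E
```

```text
handle n 772 ranges [[-0.0209 -0.0305  0.2014]
 [-0.0127 -0.0141  0.2135]
 [-0.0004  0.0016  0.2164]]
centre xz [-0.00892552  0.20311762] y mid -0.014450076507540625
bolt nose part [[-0.0315  0.0985  0.162 ]
 [-0.0259  0.1129  0.168 ]
 [-0.0194  0.1268  0.1703]]
bolt centre xz [-0.02458679  0.16208469]
410 150 [-0.0577  0.107   0.127 ]
413 160 [-0.0461  0.1098  0.1327]
413 168 [-0.0363  0.1105  0.1328]
413 150 [-0.0581  0.1089  0.1325]
416 158 [-0.0486  0.1128  0.1341]
418 165 [-0.0399  0.1164  0.1326]Traceback (most recent call last):
  File "<stdin>", line 14, in <module>
  File "h.py", line 12, in plane
    c=p.mean(0);n=np.linalg.svd(p-c,full_matrices=False)[2][2];r=(p-c)@n
                  ~~~~~~~~~~~~~^^^^^^^^^^^^^^^^^^^^^^^^^
    u, s, vh = gufunc(a, signature=signature)
               ~~~~~~^^^^^^^^^^^^^^^^^^^^^^^^
    raise LinAlgError("SVD did not converge")
numpy.linalg.LinAlgError: SVD did not converge
```

View pics/w1c.png

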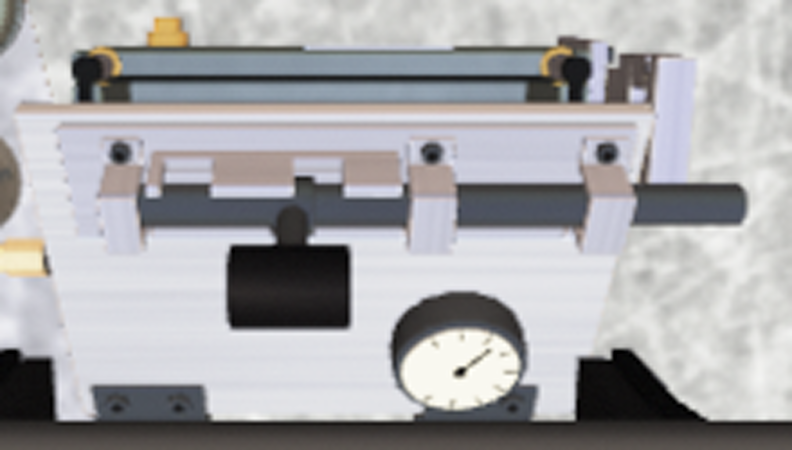

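>>> send_rows --pt "-0.04 -0.033 0.1 0 0 0" --pt "-0.04 -0.033 0.25 0 0 0" --pt "-0.04 -0.033 0.4 0 0 0" --pt "-0.04 -0.033 0.5 0 0 0" --pt "-0.04 -0.033 0.55 0 0 0" --pt "-0.04 -0.033 0.55 0 0 0"

```text
time_s: 3.05
position: [0.5898, -0.0953, 0.1837]
tcp_rot: [[-0.98, 0.198, -0.004], [0.198, 0.98, 0.002], [0.004, 0.001, -1.0]]
force: [-0.3, 0.5, 0.5]
opening: 0.994
grasp_force: 0.0
```

>>> send_rows --pt "0 0 0 0 0 0" --pt "0 0 0 0 0 0" --pt "0 0 0 0 0 0" --pt "0 0 0 0 0 0" --pt "0 0 0 0 0 0" --pt "0 0 0 0 0 0" --pt "0 0 0 0 0 0" --pt "0 0 0 0 0 0" --grip 0

```text
time_s: 3.85
position: [0.5916, -0.0968, 0.1851]
tcp_rot: [[-0.98, 0.2, 0.0], [0.2, 0.98, 0.001], [-0.0, 0.001, -1.0]]
force: [0.7, 0.8, 0.1]
opening: 0.391
grasp_force: 30.0
```

```bash
python3 -c "
from h import *
st()"
```

```text
t 3.85 tcpC [-0.0075 -0.0161  0.1851] F chamber [0.5 0.9 0.1] open 0.391 gf 30.0
```

>>> send_rows --pt "0 -0.02 0 0 0 0" --pt "0 -0.04 0 0 0 0" --pt "0 -0.06 0 0 0 0" --pt "0 -0.08 0 0 0 0" --pt "0 -0.095 0 0 0 0" --pt "0 -0.105 0 0 0 0" --pt "0 -0.105 0 0 0 0"

```text
time_s: 4.55
position: [0.5861, -0.1238, 0.1851]
tcp_rot: [[-0.98, 0.2, -0.0], [0.2, 0.98, -0.001], [-0.0, -0.001, -1.0]]
force: [0.2, 0.9, 0.0]
opening: 0.384
grasp_force: 30.0
```

```bash
python3 -c "
from h import *
st()"
```

```text
t 4.55 tcpC [-0.0075 -0.0437  0.1851] F chamber [-0.   0.9  0. ] open 0.384 gf 30.0
```

>>> send_rows --pt "0 -0.006 0 0 0 0" --pt "0 -0.012 0 0 0 0" --pt "0 -0.012 0 0 0 0"

```text
time_s: 4.85
position: [0.5857, -0.1256, 0.1851]
tcp_rot: [[-0.98, 0.199, 0.0], [0.199, 0.98, 0.001], [-0.0, 0.001, -1.0]]
force: [0.5, 2.6, 1.3]
opening: 0.388
grasp_force: 30.0
```

```bash
python3 -c "
from h import *
st()"
```

```text
t 4.85 tcpC [-0.0075 -0.0455  0.1851] F chamber [-0.   2.6  1.3] open 0.388 gf 30.0
```

```bash
cat >> h.py <<'E'
def hand(th,s):
    x,z=-126-44*np.sin(s),16+44*np.cos(s)
    return np.array([78+x*np.cos(th)+z*np.sin(th),90-x*np.sin(th)+z*np.cos(th)])
def boltz(th): return 90+126*np.sin(th)+16*np.cos(th)
E
python3 - <<'E'
from h import *
from scipy.optimize import fsolve
for p in ([-7.5,204.1],[-9,203.1]):
  th,s=fsolve(lambda q:hand(*q)-p,[.48,.1]);print(th,s)
for th in np.r_[np.arange(.48,.1,-.06),.13,.09,.064,.03]: print(round(th,3),hand(th,.12).round(1),hand(th,.2).round(1),boltz(th).round(1))
E
```

```text
0.4943890437055294 0.07739276653163453
0.4822094067237198 0.08027597375946662
0.48 [-10.9 203.6] [-14.2 204.7] 162.4
0.42 [-17.5 198. ] [-20.9 198.9] 156.0
0.36 [-23.8 192.1] [-27.3 192.8] 149.4
0.3 [-29.8 185.8] [-33.3 186.3] 142.5
0.24 [-35.3 179.2] [-38.8 179.5] 135.5
0.18 [-40.5 172.2] [-44.  172.3] 128.3
0.12 [-45.2 165. ] [-48.7 164.8] 121.0
0.13 [-44.4 166.2] [-47.9 166.1] 122.2
0.09 [-47.4 161.2] [-50.9 161. ] 117.3
0.064 [-49.2 158. ] [-52.7 157.6] 114.0
0.03 [-51.4 153.6] [-54.9 153.1] 109.8
```

>>> send_rows --pt "0.02 0 0.012 0 0 0" --pt "0.041 0 0.024 0 0 0" --pt "0.054 0 0.036 0 0 0" --pt "0.067 0 0.048 0 0 0" --pt "0.079 0 0.06 0 0 0" --pt "0.091 0 0.073 0 0 0" --pt "0.102 0 0.086 0 0 0" --pt "0.113 0 0.1 0 0 0" --pt "0.113 0 0.1 0 0 0"

```text
time_s: 5.75
position: [0.5603, -0.1205, 0.1598]
tcp_rot: [[-0.98, 0.199, 0.006], [0.199, 0.98, -0.001], [-0.006, 0.0, -1.0]]
force: [6.0, 2.2, -4.2]
opening: 0.384
grasp_force: 30.0
```

```bash
python3 -c "
from h import *
st()"
```

```text
t 5.75 tcpC [-0.0335 -0.0456  0.1598] F chamber [ 5.5  3.3 -4.2] open 0.384 gf 30.0
```

>>> send_rows --pt "0.01 0 0.014 0 0 0" --pt "0.02 0 0.028 0 0 0" --pt "0.028 0 0.042 0 0 0" --pt "0.036 0 0.056 0 0 0" --pt "0.036 0 0.056 0 0 0"

```text
time_s: 6.25
position: [0.5532, -0.1192, 0.1471]
tcp_rot: [[-0.98, 0.2, 0.01], [0.2, 0.98, -0.002], [-0.01, -0.0, -1.0]]
force: [8.1, 3.4, 0.2]
opening: 0.384
grasp_force: 30.0
```

```bash
python3 - <<'E'
from h import *
st()
s,p,C=wrist('w2')
n=C.reshape(-1,3)
for lo,hi in ((.098,.106),(.109,.121)):
  q=n[(abs(n[:,0]+.048)<.009)&(n[:,1]>lo)&(n[:,1]<hi)&(n[:,2]>.1)];print(lo,len(q),np.percentile(q,[5,50,95],axis=0).round(4) if len(q) else '')
q=n[(abs(n[:,0]+.048)<.02)&(n[:,1]>.06)&(n[:,1]<.1)&(n[:,2]>.1)]
for y in np.arange(.06,.104,.004):
  k=n[(abs(n[:,0]+.048)<.015)&(abs(n[:,1]-y)<.002)&(n[:,2]>.08)]
  print(round(y,3),len(k),np.percentile(k[:,2],[50,90,98]).round(4) if len(k) else '')
E
```

```text
t 6.25 tcpC [-0.0407 -0.0457  0.1471] F chamber [7.3 5.  0.2] open 0.384 gf 30.0
0.098 6 [[-0.0559  0.0999  0.1139]
 [-0.0538  0.1059  0.1279]
 [-0.0417  0.106   0.1306]]
0.109 436 [[-0.0563  0.1097  0.1037]
 [-0.0515  0.1149  0.105 ]
 [-0.0407  0.12    0.1337]]
0.06 166 [0.1143 0.1267 0.1278]
0.064 190 [0.1146 0.1275 0.1285]
0.068 206 [0.1148 0.1278 0.1287]
0.072 235 [0.122  0.1278 0.1289]
0.076 457 [0.126  0.1324 0.1333]
0.08 350 [0.1292 0.1329 0.1335]
0.084 292 [0.1311 0.133  0.1337]
0.088 240 [0.1313 0.133  0.1336]
0.092 38 [0.1151 0.1287 0.1299]
0.096 53 [0.111  0.1267 0.1273]
0.1 2 [0.1099 0.1102 0.1102]
```

View pics/w2.png

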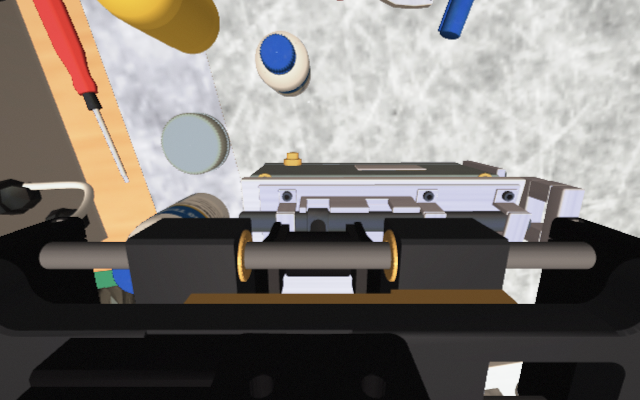

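>>> send_rows --pt "0.004 0 0.008 0 0 0" --pt "0.008 0 0.017 0 0 0" --pt "0.01 0 0.025 0 0 0" --pt "0.012 0 0.032 0 0 0" --pt "0.012 0 0.032 0 0 0" --pt "0.012 0 0.032 0 0 0"

```text
time_s: 6.9
position: [0.5516, -0.1189, 0.1406]
tcp_rot: [[-0.98, 0.2, 0.013], [0.2, 0.98, -0.003], [-0.014, -0.001, -1.0]]
force: [7.5, 4.3, 7.6]
opening: 0.39
grasp_force: 30.0
```

```bash
cat >> h.py <<'E'
def look(name):
    st();s,p,C=wrist(name);n=C.reshape(-1,3)
    for y in (.060,.064,.068):
        k=n[(abs(n[:,0]+.048)<.015)&(abs(n[:,1]-y)<.002)&(n[:,2]>.08)]
        print(y,len(k),np.percentile(k[:,2],[50,90,98]).round(4) if len(k) else '')
    q=n[(abs(n[:,0]+.048)<.009)&(n[:,1]>.109)&(n[:,1]<.121)&(n[:,2]>.1)]
    print('keeper z hist',np.histogram(q[:,2],np.arange(.1,.14,.002))[0])
E
python3 - <<'E'
from h import *
look('w3')
E
```

```text
t 6.9 tcpC [-0.0422 -0.0457  0.1406] F chamber [6.5 5.7 7.6] open 0.39 gf 30.0
0.06 164 [0.1073 0.1208 0.1217]
0.064 180 [0.1078 0.1211 0.1219]
0.068 207 [0.115  0.1214 0.1222]
keeper z hist [  0  65 272   0   0   0   0   0   0   0   0   0   0   0   0   5  68   5
   0   0]
```

>>> send_rows --pt "0 0.008 0.004 0 0 0" --pt "0 0.02 0.004 0 0 0" --pt "0 0.032 0.004 0 0 0" --pt "0 0.044 0.004 0 0 0" --pt "0 0.052 0.004 0 0 0" --pt "0 0.06 0.004 0 0 0" --pt "0 0.064 0.004 0 0 0" --pt "0 0.068 0.004 0 0 0" --pt "0 0.072 0.004 0 0 0" --pt "0 0.072 0.004 0 0 0"

```text
time_s: 7.95
position: [0.5548, -0.1036, 0.14]
tcp_rot: [[-0.98, 0.198, 0.012], [0.198, 0.98, -0.007], [-0.014, -0.005, -1.0]]
force: [5.1, -2.8, 9.3]
opening: 0.388
grasp_force: 30.0
```

```bash
python3 - <<'E'
from h import *
st()
E
```

```text
t 7.95 tcpC [-0.0422 -0.0301  0.14  ] F chamber [ 5.5 -1.7  9.3] open 0.388 gf 30.0
```

>>> send_rows --pt "0 0.006 0 0 0 0" --pt "0 0.012 0 0 0 0" --pt "0 0.018 0 0 0 0" --pt "0 0.024 0 0 0 0" --pt "0 0.03 0 0 0 0" --pt "0 0.036 0 0 0 0" --pt "0 0.036 0 0 0 0"

```text
time_s: 8.65
position: [0.5566, -0.0946, 0.14]
tcp_rot: [[-0.98, 0.198, 0.012], [0.198, 0.98, -0.007], [-0.014, -0.005, -1.0]]
force: [3.4, -2.1, 9.5]
opening: 0.384
grasp_force: 30.0
```

```bash
python3 - <<'E'
from h import *
look('w4')
E
```

```text
t 8.65 tcpC [-0.0422 -0.021   0.14  ] F chamber [ 3.8 -1.4  9.5] open 0.384 gf 30.0
0.06 668 [0.2145 0.225  0.2268]
0.064 132 [0.1064 0.1182 0.1195]
0.068 139 [0.1066 0.1179 0.1193]
keeper z hist [  0  23  77   1   0   0   1   5   8   4   0   0   0   0   0  20 455  23
   0   0]
```

>>> send_rows --pt "0 0.008 0 0 0 0" --pt "0 0.016 0 0 0 0" --pt "0 0.024 0 0 0 0" --pt "0 0.032 0 0 0 0" --pt "0 0.04 0 0 0 0" --pt "0 0.048 0 0 0 0" --pt "0 0.054 0 0 0 0" --pt "0 0.06 0 0 0 0" --pt "0 0.066 0 0 0 0" --pt "0 0.07 0 0 0 0" --pt "0 0.07 0 0 0 0"

```text
time_s: 9.8
position: [0.5598, -0.0792, 0.14]
tcp_rot: [[-0.98, 0.197, 0.012], [0.197, 0.98, -0.01], [-0.013, -0.008, -1.0]]
force: [2.3, -7.3, 9.8]
opening: 0.389
grasp_force: 30.0
```

```bash
python3 - <<'E'
from h import *
st()
E
```

```text
t 9.8 tcpC [-0.0421 -0.0051  0.14  ] F chamber [ 3.7 -6.6  9.8] open 0.389 gf 30.0
```

>>> send_rows --pt "0.016 0 0 0 0 0" --pt "0.032 0 0 0 0 0" --pt "0.05 0 0.003 0 0 0" --pt "0.066 0 0.008 0 0 0" --pt "0.082 0 0.014 0 0 0" --pt "0.098 0 0.021 0 0 0" --pt "0.098 0 0.021 0 0 0"

```text
time_s: 10.5
position: [0.5348, -0.074, 0.1335]
tcp_rot: [[-0.98, 0.197, 0.01], [0.197, 0.98, -0.009], [-0.011, -0.007, -1.0]]
force: [3.1, -7.8, 3.8]
opening: 0.384
grasp_force: 30.0
```

```bash
python3 - <<'E'
from h import *
st()
E
```

```text
t 10.5 tcpC [-0.0677 -0.0051  0.1335] F chamber [ 4.6 -7.   3.8] open 0.384 gf 30.0
```

Handle is swinging down freely; continue to the end.

>>> send_rows --pt "0.015 0 0.01 0 0 0" --pt "0.029 0 0.02 0 0 0" --pt "0.042 0 0.032 0 0 0" --pt "0.054 0 0.045 0 0 0" --pt "0.062 0 0.056 0 0 0" --pt "0.069 0 0.067 0 0 0" --pt "0.074 0 0.077 0 0 0" --pt "0.078 0 0.087 0 0 0" --pt "0.078 0 0.087 0 0 0"

```text
time_s: 11.4
position: [0.5145, -0.0698, 0.1112]
tcp_rot: [[-0.98, 0.197, 0.006], [0.197, 0.98, -0.008], [-0.008, -0.007, -1.0]]
force: [0.6, -9.2, 3.8]
opening: 0.38
grasp_force: 30.1
```

```bash
python3 - <<'E'
from h import *
st()
E
```

```text
t 11.4 tcpC [-0.0884 -0.005   0.1112] F chamber [ 2.4 -8.9  3.8] open 0.38 gf 30.1
```

>>> send_rows --pt "0 -0.004 0.006 0 0 0" --pt "0 -0.008 0.012 0 0 0" --pt "0 -0.008 0.012 0 0 0"

```text
time_s: 11.7
position: [0.5131, -0.0698, 0.1079]
tcp_rot: [[-0.98, 0.198, 0.004], [0.198, 0.98, -0.004], [-0.005, -0.003, -1.0]]
force: [0.5, -4.1, 4.4]
opening: 0.382
grasp_force: 30.2
```

```bash
python3 - <<'E'
from h import *
st()
E
```

```text
t 11.7 tcpC [-0.0898 -0.0053  0.1079] F chamber [ 1.3 -3.9  4.4] open 0.382 gf 30.2
```

>>> send_rows --pt "0 0 0.006 0 0 0" --pt "0 0 0.012 0 0 0" --pt "0 0 0.012 0 0 0"

```text
time_s: 12.0
position: [0.5124, -0.0696, 0.1053]
tcp_rot: [[-0.98, 0.198, 0.003], [0.198, 0.98, -0.004], [-0.004, -0.004, -1.0]]
force: [-1.6, -5.2, 8.9]
opening: 0.385
grasp_force: 30.0
```

```bash
python3 - <<'E'
from h import *
st()
E
```

```text
t 12.0 tcpC [-0.0904 -0.0052  0.1053] F chamber [-0.5 -5.4  8.9] open 0.385 gf 30.0
```

>>> send_rows --pt "0 0 -0.008 0 0 0" --pt "0 0 -0.008 0 0 0" --pt "0 0 -0.008 0 0 0" --pt "0 0 -0.008 0 0 0" --pt "0 0 -0.008 0 0 0" --pt "0 0 -0.008 0 0 0" --grip 1

```text
time_s: 12.6
position: [0.5113, -0.0673, 0.1058]
tcp_rot: [[-0.98, 0.199, -0.001], [0.199, 0.98, 0.0], [0.001, 0.0, -1.0]]
force: [-0.1, 0.9, -0.0]
opening: 0.846
grasp_force: 0.0
```

>>> send_rows --pt "0 0 -0.04 0 0 0" --pt "0 0 -0.1 0 0 0" --pt "0 0 -0.25 0 0 0" --pt "0 0 -0.4 0 0 0" --pt "0 0 -0.55 0 0 0" --pt "0.2 0 -0.65 0 0 0" --pt "0.2 0 -0.65 0 0 0" --pt "0.2 0 -0.65 0 0 0"

```text
time_s: 13.4
position: [0.4618, -0.0572, 0.2699]
tcp_rot: [[-0.98, 0.199, 0.002], [0.199, 0.98, -0.001], [-0.002, -0.0, -1.0]]
force: [-0.6, 0.5, -0.4]
opening: 0.999
grasp_force: 0.0
```

```bash
python3 - <<'E'
from h import *
st()
s,p,C=wrist('w5')
p2,d=viewer.capture('side')
cv2.imwrite('pics/w5.png',np.hstack([cv2.resize(p[100:260,200:440],None,fx=1.65,fy=1.65),cv2.resize(p2[130:270,270:450][:,:],(396,264))])[:,:,::-1])
E
```

```text
t 13.4 tcpC [-0.1426 -0.0031  0.2699] F chamber [-0.7  0.3 -0.4] open 0.999 gf 0.0
```

View pics/w5.png

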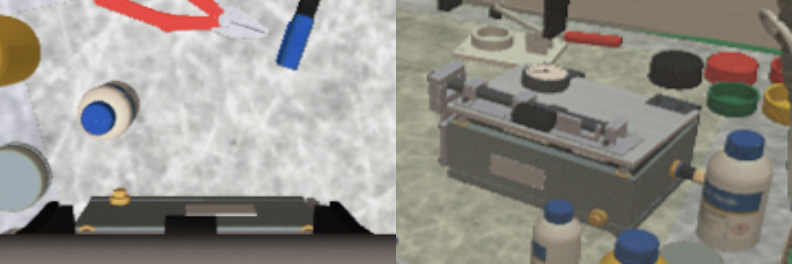

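The side view (right half) shows the lid down, the bolt through the keeper at about (450,85), the handle folded down at (535,115), and the large bottle still standing at (735,190).

```bash
python3 -c "
from rig import ticket
print(ticket.hand_in())"
```

```text
the job is handed in; nothing more can be done
None
```

I closed the lid, slid the bolt fully home in the keeper, turned the T-handle down to its end stop, left the large bottle standing, and handed the job in at about 13.5 s of robot time; the hand-in gave no verdict.

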